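Find the full parts case by its weight and stand it on the spring scale

ROBOT

A 6-joint arm with a two-finger parallel gripper is mounted at the origin on the work surface; the furniture and walls round the work are solid. World frame = base frame: x ahead of the robot, y to its left, z up, the work surface at z = 0. Lengths are in mm, angles in rad, forces in N, time in s.
With the tool pointing down it reaches from about 350 to 775 mm from the base axis. Payload 7.3 kg.
Tool frame: the origin (TCP) lies at the very end of the fingers, on their centre line; the grasp point (between the pads) lies 19 mm behind it; z points along the fingers, y is the line along which they close (so a half turn about z gives the same grasp; the last joint's range is limited). The gripper opens to 92 mm and grips with 3 to 60 N. Pads are 19 mm wide; open, the fingers measure 130 mm over their backs; the gripper's body (75 mm by 190 mm) begins 47 mm behind the grasp point.
Start: joints at [-1.464, 0.342, 1.524, -0, 1.275, -0.146], TCP at [131.333, -508.327, 226.741] pointing down, gripper open.
Joint ranges: [-2.53, 2.53], [-0.77, 2.02], [0.04, 2.7], [-1, 4.14], [0.28, 2.66], [-3.11, 3.11]. Speed limits (rad/s): [2.57, 2.57, 3.14, 3.14, 3.14, 3.14].

INTERFACE

Orientations are given as [roll, pitch, yaw] about the fixed x, y, z axes, in that order (R = Rz(yaw) Ry(pitch) Rx(roll)).
In Python, from plant import * gives the robot as it stands.
- The arm moves only by the tool arm_command, never from a script. Its arguments are lists of equal length, an entry for each row: "gripper": the finger opening in mm, from 0 to 91.8; "dp": the shift along the tool's x, y, z in units of 25 mm (1.0 is 25 mm), a list of three; "twist": the turn about the tool's z in units of 5 degrees (1.0 is 5 degrees). A call has exactly 5 rows; each row shifts and turns the commanded pose from where the row before left it, along the tool's axes as they then stand; what a row does not reach is not made up. A row lasts 1/8 s, in which the tool goes at most 62.5 mm and 10.7 degrees, less where a joint would pass 70% of its speed; a pose out of reach is approached as far as the arm can. A call is refused whole if a number of a shift passes 1 or a number of a turn 1, either way. A call with a gripper value outside its range is refused whole. The fingers move at their own pace and stop on an object; the grip force is fixed at half the most. Time passes only in rows, so rows that do not move let the fingers close, or fill a call up. It gives the time, the measured TCP pose, the force, the opening and the grip force at its end, in the units of the state.
- get_obs(): the state, without advancing time (a new reading comes with each control period).
- capture(name): name is "scene" or "top"; returns the picture (384x512x3 uint8, red, green, blue); there is no depth.
- get_calibration(name): a dict with "mtx" (3x3 intrinsics, pixels), "position" and "attitude" of the camera in the world. Camera axes: x right, y down, z forward; pixel columns grow to the right and rows downward; lengths in mm; the calibration is good to about 2 mm. A picture is of the moment at which its call begins. get_calibration takes no time and is no camera call.
- close_job(): hands the job in; it is judged then, once.
The state is a dict: "time": time; "joint_positions": joint angles; "dq": joint speeds; "tau": joint torques, N m; "tool_pos": TCP position; "tcp_rot": TCP orientation; "contact_force": force on the tool from outside, world axes, zero at the start; "moment": the same for the moment, N m; "grip_width": finger opening in mm; "finger_force": force on a finger pad.
Only numpy, scipy, OpenCV 4.12 (cv2) and the standard library are available. Lean on these libraries where they do the work, as an engineer would, in place of code of your own. Each camera call takes 0.05 s, during which the arm holds its last target. There are 200 camera calls.

TASK

One of the three look-alike blue parts cases is full of bolts and the other two are almost empty. Heft them to find the full one and stand it upright on the spring scale, flat inside the lip of the pan so that the pan sinks, with the two light ones standing on the table. Never leave a light case on the scale, set the cases down without dropping or tipping them, and leave the other things where they are.

Things in the scene. Friction and masses are not known exactly. Their poses are not given: they have to be found in the camera images.
- case_1: closed blue parts case, body 56 x 100 x 55 mm (60 x 104 at the lid rim), long side along its y; origin at the centre of its underside, z up. On the black lid (55 mm up) a rigid bridge handle along y: bar 18 mm wide (x), 80 long, 81 to 97 mm above the underside, centred, open below it. One of three look-alikes; any one may be the full one.
- case_2: closed blue parts case, body 56 x 100 x 55 mm (60 x 104 at the lid rim), long side along its y; origin at the centre of its underside, z up. On the black lid (55 mm up) a rigid bridge handle along y: bar 18 mm wide (x), 80 long, 81 to 97 mm above the underside, centred, open below it. Full: 0.64 to 0.80 kg; almost empty: about 0.25 kg.
- case_3: closed blue parts case, body 56 x 100 x 55 mm (60 x 104 at the lid rim), long side along its y; origin at the centre of its underside, z up. On the black lid (55 mm up) a rigid bridge handle along y: bar 18 mm wide (x), 80 long, 81 to 97 mm above the underside, centred, open below it. The contents are shut in, centred and do not shift.
- pan_floor (a point): middle of the upper face of the scale's aluminium pan; x across it (short side), y along it, z up. Inner floor 92 (x) by 136 mm (y), lip round it 8 mm high, 6 thick. Unloaded the floor is 62 mm above the table; this point sinks with the pan. Below it a grey housing 128 x 158 mm, fixed to the table, white strip and red pointer on its -x side.
- scale_pan (a joint): how far the pan is pushed down, m: 0 unloaded, spring of 600 N/m, stop at 0.018. An almost empty case sinks it about 4 mm, the full one 10 to 13 mm.
- toggle_clamp: toggle clamp with an upright red handle, bolted to the table between the cases and the scale, an obstacle that stays still: within 90 mm of its origin all round; the handle stands about 60 mm from the origin towards its own -y; its end is the highest point, 0.195 m above the table. Carry a case round it or over it. Origin at the table's height under its middle.
- tape_measure: yellow tape measure, 36 x 82 x 66 mm, bystander; origin at the centre of its underside
- pliers: pliers with red handles lying flat, 63 x 186 x 18 mm, bystander; origin at the centre of its underside
- bolt_tin: open tin of bolts, 75 x 75 x 62 mm, bystander; origin at the centre of its underside
- screwdriver_red: red screwdriver lying, 26 x 189 x 26 mm, bystander; origin at the centre of its underside
Mind the look-alikes: they are no part of the job. Of the things that look like the part that bears pan_floor, take the one that is farthest from the robot's base at the start.

How it is judged (in metres and radians):
At the end, for the whole second after the job is handed in: Full case upright on the pan (origin within 22 mm of the pan's middle, under 4 mm above its floor, tilt under 0.06 rad), pan down over 8 mm; the other two cases stand on the table (underside under 6 mm up, tilt under 0.06 rad); all at rest (value of joint scale_pan above 0.008 m and ((horizontal distance between case_1 and pan_floor below 0.022 m and z of case_1 in the frame of pan_floor below 0.004 m and angle between each of case_1, case_2, case_3's own z axis and vertical below 0.06 rad and height (world z) of each of case_2, case_3 below 0.006 m) or (horizontal distance between case_2 and pan_floor below 0.022 m and z of case_2 in the frame of pan_floor below 0.004 m and angle between each of case_2, case_1, case_3's own z axis and vertical below 0.06 rad and height (world z) of each of case_1, case_3 below 0.006 m) or (horizontal distance between case_3 and pan_floor below 0.022 m and z of case_3 in the frame of pan_floor below 0.004 m and angle between each of case_3, case_1, case_2's own z axis and vertical below 0.06 rad and height (world z) of each of case_1, case_2 below 0.006 m)) and linear speed of each of case_1, case_2, case_3 below 0.02 m/s); the robot touches nothing.
It fails at once if a bystander (tape measure, pliers, tin of bolts, screwdriver) moved more than 25 mm (distance of any of tape_measure, pliers, bolt_tin, screwdriver_red from where it was at the start of the episode above 0.025 m).
It fails at once if a case tipped by more than 0.6 rad (angle between any of case_1, case_2, case_3's own z axis and vertical above 0.6 rad).
It fails at once if a case dropped (falling free of the fingers at more than 0.7 m/s, a fall of about 25 mm) ((linear speed of case_1 above 0.7 m/s and contact force between the fingers and case_1 below 0.1 N) or (linear speed of case_2 above 0.7 m/s and contact force between the fingers and case_2 below 0.1 N) or (linear speed of case_3 above 0.7 m/s and contact force between the fingers and case_3 below 0.1 N)).
It fails at once if an almost empty case let go on the scale and left there (grasp point more than 0.16 m from the case's origin while the pan is down less than 7 mm) ((horizontal distance between case_1 and pan_floor below 0.06 m and height (world z) of case_1 above 0.02 m and distance between the grasp point and case_1 above 0.16 m and value of joint scale_pan below 0.007 m) or (horizontal distance between case_2 and pan_floor below 0.06 m and height (world z) of case_2 above 0.02 m and distance between the grasp point and case_2 above 0.16 m and value of joint scale_pan below 0.007 m) or (horizontal distance between case_3 and pan_floor below 0.06 m and height (world z) of case_3 above 0.02 m and distance between the grasp point and case_3 above 0.16 m and value of joint scale_pan below 0.007 m)).
It also fails if it takes over 72 s, if anything falls off the work surface, if the arm or the gripper's body presses on something with over 40 N, if the wrist force passes 120 N, or if a joint passes its speed limit or range.

## Working session

There is one attempt and no reset: what is moved stays moved. The work goes in short steps, Python scripts to look and compute and a tool call to move; the robot and the scene stay as the last step left them, time stands still between calls to the robot, and variables do not carry over. Pictures are saved under pics/ and viewed, at most 10 in all, crops included, and the job is handed in when it is done.

Besides the shell and the picture viewer there is one more tool, called after "Request:" as name(argument=value, ...) on one line, values as JSON. arm_command: Moves the arm, as the interface text tells. Its arguments: {"type":"object","properties":{"gripper":{"type":"array"},"dp":{"type":"array"},"twist":{"type":"array"}},"required":["gripper","dp","twist"]}

```bash
mkdir -p pics
python3 - <<'E'
from plant import *
import cv2
for n in ("scene","top"):
    im=capture(n); cv2.imwrite(f"pics/{n}0.png",im[:,:,::-1]); c=get_calibration(n); print(n,c)
print(get_obs())
E
```

```text
scene {'mtx': array([[431.44334701,   0.        , 258.94510076],
       [  0.        , 431.44334701, 194.20885206],
       [  0.        ,   0.        ,   1.        ]]), 'position': array([-454.34631558, 1318.02646054,  811.06419244]), 'attitude': array([-2.00406437,  0.02499409, -2.50953763])}
top {'mtx': array([[412.23818304,   0.        , 256.39801976],
       [  0.        , 412.23818304, 190.39197869],
       [  0.        ,   0.        ,   1.        ]]), 'position': array([ 363.2321501 ,   41.23506219, 1335.80769629]), 'attitude': array([-3.06704645,  0.01263922, -1.57136237])}
{'time': 0.1, 'joint_positions': array([-1.46401232e+00,  3.42652834e-01,  1.52489907e+00,  2.43041729e-05,
        1.27537454e+00, -1.46028602e-01]), 'dq': array([-0.00100554, -0.0015957 , -0.00296571, -0.00092109,  0.00098964,
       -0.00029464]), 'tau': array([ 2.43562783e-03, -4.32004344e+01, -2.44694299e+01,  7.21784472e-02,
        5.25608927e-02, -3.63082449e-05]), 'tool_pos': array([ 131.29448331, -507.96242889,  226.12238438]), 'tcp_rot': array([-3.14027644e+00, -2.17074800e-04,  2.52805371e-01]), 'contact_force': array([ 0.27292995,  0.01516586, -0.11385247]), 'moment': array([ 0.01420872,  0.01302902, -0.00214561]), 'finger_force': 0.0, 'grip_width': 91.85157627426014}
```

View pics/top0.png

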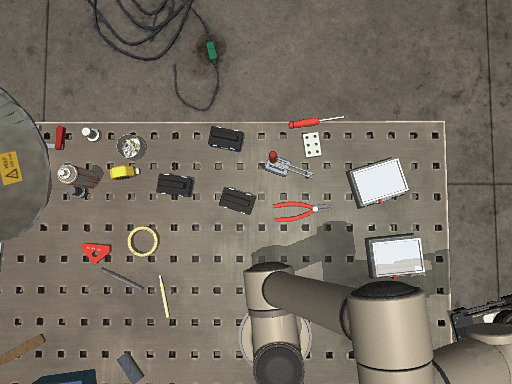

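View pics/scene0.png

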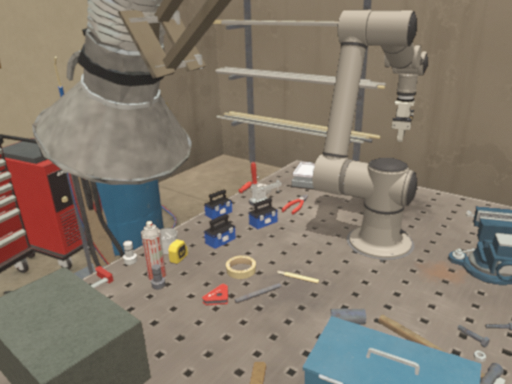

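The top view shows lids at about (226,138), (174,184) and (237,200), with the clamp at (285,165). There are two scale-like pans, at (378,182) and (396,256). The one at (378,182) is farther from the base at about (277,340), so it fits the description. I'll confirm it in an enlarged crop.

```bash
cat > h.py <<'E'
import numpy as np, cv2
from scipy.spatial.transform import Rotation as R
from plant import *
def ray(n,uv,z):
    c=get_calibration(n); K=c["mtx"]; uv=np.atleast_2d(np.float64(uv))
    d=(np.c_[uv,np.ones(len(uv))]@np.linalg.inv(K).T)@R.from_euler('xyz',c["attitude"]).as_matrix().T
    p=c["position"]; return p+d*((z-p[2])/d[:,2])[:,None]
def rects(im,mask,z,amin,amax,n="top"):
    for c in cv2.findContours(mask.astype(np.uint8),cv2.RETR_EXTERNAL,cv2.CHAIN_APPROX_NONE)[0]:
        a=cv2.contourArea(c)
        if amin<a<amax:
            b=cv2.boxPoints(cv2.minAreaRect(c)); w=ray(n,b,z)[:,:2]
            e1,e2=w[1]-w[0],w[2]-w[1]; l=e1 if np.hypot(*e1)>np.hypot(*e2) else e2
            m=c[:,0].mean(0)
            print(n,"px",b.mean(0).round(1),"ctr",w.mean(0).round(1),"size",np.hypot(*e1).round(),np.hypot(*e2).round(),"long yaw deg",(np.degrees(np.arctan2(l[1],l[0]))%180).round(1))
E
python3 - <<'E'
from h import *
im=cv2.imread("pics/top0.png"); h=cv2.cvtColor(im,cv2.COLOR_BGR2HSV)
roi=np.zeros(im.shape[:2],bool); roi[120:220,145:265]=1
dark=(h[...,2]<60)&roi
rects(im,cv2.morphologyEx(dark.astype(np.uint8),cv2.MORPH_CLOSE,np.ones((5,5))),58,400,3000)
roi[:]=0; roi[140:290,335:440]=1
rects(im,((h[...,2]>185)&roi),62,300,4000)
for n,x0,y0,x1,y1 in (("top",150,115,430,285),):
    cv2.imwrite("pics/c1.png",cv2.resize(im[y0:y1,x0:x1],None,fx=2.85,fy=2.85,interpolation=cv2.INTER_CUBIC))
print(ray("top",[[273,156],[283,167],[324,209]],[195,0,0][0]), ray("top",[[277,168],[312,178],[265,165]],40))
E
```

```text
top px [233.9 199.6] ctr [430.1 127.3] size 59.0 123.0 long yaw deg 72.8
top px [175.9 187.3] ctr [468.8 308.3] size 75.0 120.0 long yaw deg 84.7
top px [225.4 138.1] ctr [623.6 154.5] size 61.0 105.0 long yaw deg 79.1
top px [398.4 258.4] ctr [ 250.1 -375.3] size 149.0 115.0 long yaw deg 97.1
top px [381.1 182.3] ctr [ 483.1 -328.3] size 148.0 117.0 long yaw deg 108.4
[[ 544.64171644    9.20813495  195.        ]
 [ 513.65947935  -18.51762051  195.        ]
 [ 396.66050408 -130.97660142  195.        ]] [[ 530.95475324   -7.65402875   40.        ]
 [ 498.95485619 -117.84791051   40.        ]
 [ 540.60182114   30.27678984   40.        ]]
```

View pics/c1.png

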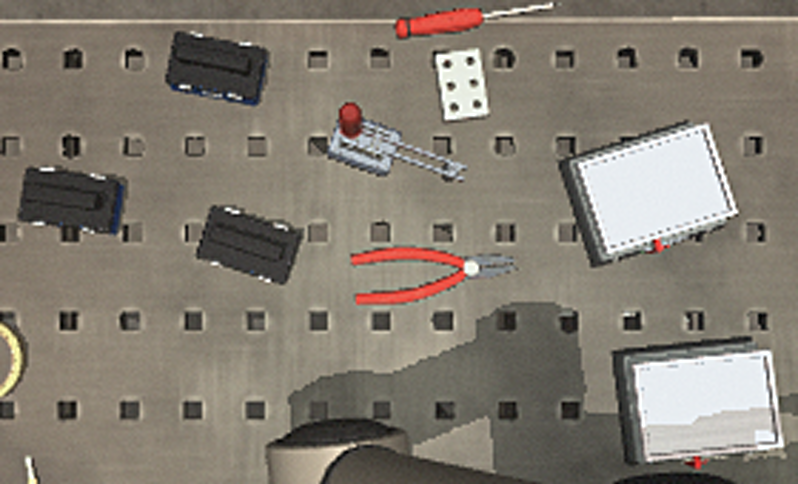

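The crop confirms it: the upper pan at full-image (378,182) is the farther scale, with its red pointer on the lower side. Next I'll zoom in on the corners.

Run:
```python
from h import *
im=cv2.imread("pics/top0.png")
T=[(203,120),(151,167),(214,183)]
t=[cv2.resize(im[y:y+37,x:x+50],(400,296),interpolation=cv2.INTER_CUBIC) for x,y in T]
t.append(cv2.resize(im[144:218,332:432],(400,296),interpolation=cv2.INTER_CUBIC))
m=np.vstack([np.hstack(t[:2]),np.hstack(t[2:])])
m=np.uint8(255*(m/255.)**0.5)
cv2.imwrite("pics/z1.png",m)
```

```text
(no output)
```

View pics/z1.png

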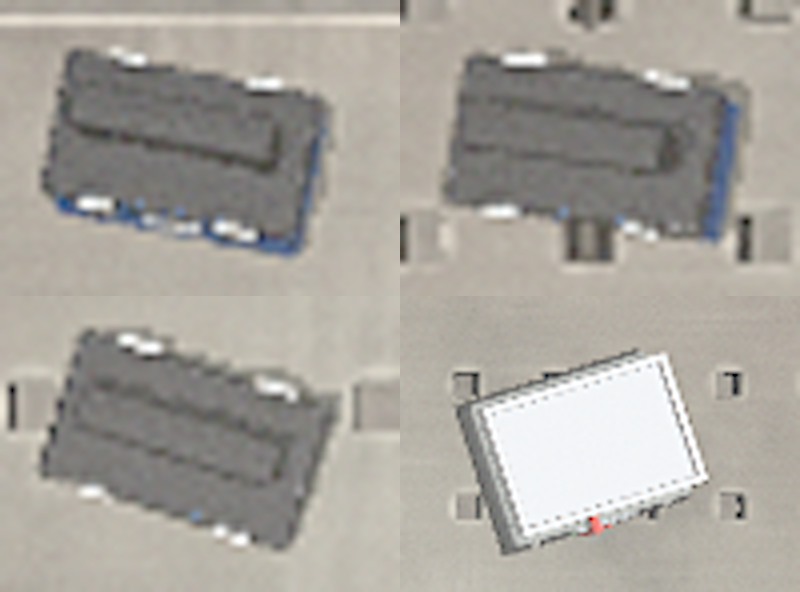

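The tiles show the lid corners of all three cases and the outer lip corners of the pan. I'll project those to world positions.

Run:
```python
from h import *
def go(nm,c,s,o,z):
    w=ray("top",np.array(c)/s+o-0.5+0.5/s,z)[:,:2]
    l=(w[1]-w[0])+(w[2]-w[3]); 
    print(nm,w.mean(0).round(1),"L",[round(np.hypot(*(w[i]-w[(i+1)%4]))) for i in range(4)],"yaw",round(np.degrees(np.arctan2(-l[1],-l[0])),1))
go("A",[(72,50),(325,98),(298,240),(45,190)],8,(203,120),55)
go("B",[(72,55),(328,88),(308,238),(45,200)],8,(151,167),55)
go("C",[(85,34),(335,100),(290,252),(42,178)],8,(214,183),55)
go("pan",[(73,106),(265,57),(307,184),(120,244)],4,(332,144),70)
go("pan inner",[(488-400,410-296),(660-400,360-296),(694-400,474-296),(525-400,532-296)],4,(332,144),62)
```

```text
A [625.7 154. ] L [102, 57, 102, 57] yaw 78.8
B [477.1 314.8] L [102, 59, 104, 58] yaw 82.1
C [428.5 117.6] L [101, 62, 101, 59] yaw 74.2
pan [ 487.7 -321. ] L [153, 103, 151, 112] yaw 106.0
pan inner [ 488.2 -323.7] L [139, 92, 138, 98] yaw 107.5
```

Request:
arm_command(gripper=[91.8,91.8,91.8,91.8,91.8], dp=[[0,0,0],[0,0,0],[0,0,0],[0,0,0],[0,0,0]], twist=[-1,-1,-1,-1,-1])

```text
time: 0.72
tool_pos: [131.3, -508.1, 226.3]
tcp_rot: [-3.141, -0.0, 0.692]
contact_force: [-0.3, 0.4, 0.7]
grip_width: 91.9
finger_force: 0.0
```

Request:
arm_command(gripper=[91.8,91.8,91.8,91.8,91.8], dp=[[0,0,0],[0,0,0],[0,0,0],[0,0,0],[0,0,0]], twist=[-1,-1,-1,-1,-1])

```text
time: 1.35
tool_pos: [131.3, -508.1, 226.3]
tcp_rot: [-3.141, -0.001, 1.128]
contact_force: [-0.4, -0.4, 1.2]
grip_width: 91.7
finger_force: 0.0
```

Request:
arm_command(gripper=[91.8,91.8,91.8,91.8,91.8], dp=[[0,0,0],[0,0,0],[1,1,0],[1,1,0],[1,1,0]], twist=[-1,-1,0,0,0])

```text
time: 1.98
tool_pos: [224.4, -455.4, 226.4]
tcp_rot: [-3.141, -0.001, 1.3]
contact_force: [0.5, -1.1, 0.4]
grip_width: 92.0
finger_force: 0.0
```

Request:
arm_command(gripper=[91.8,91.8,91.8,91.8,91.8], dp=[[1,1,0],[1,1,0],[1,0,0],[1,0,0],[1,0,0]], twist=[0,0,0,0,0])

```text
time: 2.6
tool_pos: [305.4, -348.0, 226.4]
tcp_rot: [-3.141, -0.001, 1.3]
contact_force: [-0.0, 0.5, 0.7]
grip_width: 92.0
finger_force: 0.0
```

Request:
arm_command(gripper=[91.8,91.8,91.8,91.8,91.8], dp=[[1,0,0],[1,0,0],[1,0,0],[1,0,0],[1,0,0]], twist=[0,0,0,0,0])

```text
time: 3.22
tool_pos: [338.7, -227.6, 226.5]
tcp_rot: [-3.141, -0.0, 1.3]
contact_force: [0.5, 0.4, 1.0]
grip_width: 91.6
finger_force: 0.0
```

Request:
arm_command(gripper=[91.8,91.8,91.8,91.8,91.8], dp=[[1,0,0],[1,0,0],[1,0,0],[1,0,0],[1,0,0]], twist=[0,0,0,0,0])

```text
time: 3.85
tool_pos: [372.1, -107.3, 226.5]
tcp_rot: [-3.141, -0.0, 1.3]
contact_force: [0.2, 0.4, 0.7]
grip_width: 92.0
finger_force: 0.0
```

Request:
arm_command(gripper=[91.8,91.8,91.8,91.8,91.8], dp=[[1,0,0],[1,0,0],[1,0,0],[1,0,0],[1,0,0]], twist=[0,0,0,0,0])

```text
time: 4.47
tool_pos: [405.5, 13.1, 226.5]
tcp_rot: [-3.141, 0.0, 1.3]
contact_force: [-0.1, 0.6, 0.2]
grip_width: 91.9
finger_force: 0.0
```

Request:
arm_command(gripper=[91.8,91.8,91.8,91.8,91.8], dp=[[1,0,0],[1,0,0],[1,0,0],[1,0,0],[0,0,0]], twist=[0,0,0,0,0])

```text
time: 5.1
tool_pos: [432.3, 109.6, 226.3]
tcp_rot: [-3.141, 0.0, 1.302]
contact_force: [0.8, 0.9, 0.1]
grip_width: 92.0
finger_force: 0.0
```

Request:
arm_command(gripper=[91.8,91.8,91.8,91.8,91.8], dp=[[0.25,-0.25,1],[0,0,1],[0,0,1],[0,0,1],[0,0,1]], twist=[0,0,0,0,0])

```text
time: 5.72
tool_pos: [427.7, 115.4, 100.9]
tcp_rot: [-3.141, 0.001, 1.3]
contact_force: [0.3, -0.3, -0.3]
grip_width: 92.1
finger_force: 0.0
```

Request:
arm_command(gripper=[91.8,91.8,91.8,60,50], dp=[[0,0,0.8],[0,0,0.4],[0,0,0],[0,0,0],[0,0,0]], twist=[0,0,0,0,0])

```text
time: 6.35
tool_pos: [428.4, 116.3, 72.4]
tcp_rot: [3.14, -0.0, 1.3]
contact_force: [-0.7, -0.0, 0.9]
grip_width: 76.6
finger_force: 0.0
```

Request:
arm_command(gripper=[40,30,22,10,10], dp=[[0,0,0],[0,0,0],[0,0,0],[0,0,0],[0,0,0]], twist=[0,0,0,0,0])

```text
time: 6.98
tool_pos: [428.0, 116.3, 71.7]
tcp_rot: [3.142, 0.0, 1.3]
contact_force: [-0.4, -0.3, 0.1]
grip_width: 26.5
finger_force: 0.0
```

Finish closing, then lift slowly by 20 mm and hold to heft.

Request:
arm_command(gripper=[10,10,10,10,10], dp=[[0,0,0],[0,0,0],[0,0,0],[0,0,-0.2],[0,0,-0.3]], twist=[0,0,0,0,0])

```text
time: 7.6
tool_pos: [427.5, 116.2, 84.0]
tcp_rot: [-3.14, 0.001, 1.3]
contact_force: [0.3, -1.2, -7.0]
grip_width: 18.0
finger_force: 29.8
```

Request:
arm_command(gripper=[10,10,10,10,10], dp=[[0,0,-0.3],[0,0,0],[0,0,0],[0,0,0],[0,0,0]], twist=[0,0,0,0,0])

```text
time: 8.22
tool_pos: [427.9, 116.3, 91.5]
tcp_rot: [-3.141, 0.0, 1.3]
contact_force: [0.3, 0.6, -6.3]
grip_width: 18.1
finger_force: 29.8
```

Request:
arm_command(gripper=[10,10,10,10,10], dp=[[0,0,0],[0,0,0],[0,0,0],[0,0,0],[0,0,0]], twist=[0,0,0,0,0])

```text
time: 8.85
tool_pos: [428.0, 116.3, 91.7]
tcp_rot: [3.142, 0.0, 1.3]
contact_force: [0.1, 0.7, -7.1]
grip_width: 17.8
finger_force: 29.8
```

It reads about 6.8 N, so this is the full case. The light ones would read about 2.5 N. I'll lift it above the clamp's height and carry it to the pan.

Request:
arm_command(gripper=[10,10,10,10,10], dp=[[0,0,-0.5],[0,0,-1],[0,0,-1],[0,0,-1],[0,0,-1]], twist=[0,0,0,0,0])

```text
time: 9.48
tool_pos: [427.8, 116.3, 205.8]
tcp_rot: [3.141, -0.0, 1.3]
contact_force: [-0.5, 0.2, -8.6]
grip_width: 17.8
finger_force: 29.8
```

Request:
arm_command(gripper=[10,10,10,10,10], dp=[[0,0,-1],[0,0,-1],[0,0,-1],[0,0,-0.5],[-0.5,0.2,0]], twist=[0,0,0,0,0])

```text
time: 10.1
tool_pos: [429.5, 103.0, 292.4]
tcp_rot: [3.14, -0.001, 1.302]
contact_force: [-0.2, -0.4, -8.3]
grip_width: 17.7
finger_force: 29.9
```

Request:
arm_command(gripper=[10,10,10,10,10], dp=[[-1,0.4,0],[-1,0.4,0],[-1,0.4,0],[-1,0.4,0],[-1,0.4,0]], twist=[0,0,0,0,0])

```text
time: 10.72
tool_pos: [443.4, -32.5, 290.4]
tcp_rot: [-3.139, 0.001, 1.3]
contact_force: [-0.8, 0.7, -7.2]
grip_width: 17.8
finger_force: 29.9
```

Request:
arm_command(gripper=[10,10,10,10,10], dp=[[-1,0.4,0],[-1,0.4,0],[-1,0.4,0],[-1,0.4,0],[-1,0.4,0]], twist=[0,0,0,0,0])

```text
time: 11.35
tool_pos: [458.0, -166.2, 290.3]
tcp_rot: [-3.139, -0.0, 1.299]
contact_force: [-0.0, -0.6, -6.9]
grip_width: 17.4
finger_force: 29.9
```

Request:
arm_command(gripper=[10,10,10,10,10], dp=[[-1,0.4,0],[-1,0.4,0],[-1,0.4,0],[-1,0.6,0],[-1,0.6,0]], twist=[0,0,0,0,0])

```text
time: 11.98
tool_pos: [482.4, -302.7, 290.0]
tcp_rot: [-3.139, -0.001, 1.299]
contact_force: [1.0, 0.4, -7.3]
grip_width: 17.6
finger_force: 29.9
```

Request:
arm_command(gripper=[10,10,10,10,10], dp=[[-0.5,0.3,0],[0,0,0],[0,0,0],[0,0,0],[0,0,0]], twist=[-0.5,-1,-1,-1,-1])

```text
time: 12.6
tool_pos: [486.0, -315.8, 289.8]
tcp_rot: [-3.139, -0.002, 1.695]
contact_force: [-0.8, 0.1, -8.4]
grip_width: 17.9
finger_force: 30.0
```

Request:
arm_command(gripper=[10,10,10,10,10], dp=[[0,0,0],[0,0,0],[0,0,0],[0,0,0],[0,0,0]], twist=[-1,-1,0,0,0])

```text
time: 13.22
tool_pos: [487.0, -315.4, 291.4]
tcp_rot: [-3.141, -0.0, 1.866]
contact_force: [1.0, -0.5, -6.8]
grip_width: 17.5
finger_force: 30.0
```

Run:
```python
from h import *
for n in ("scene","top"): cv2.imwrite(f"pics/{n}1.png",capture(n)[:,:,::-1])
o=get_obs(); print(o["tool_pos"],o["tcp_rot"],o["contact_force"])
a,b=(cv2.imread(f"pics/{n}1.png") for n in ("scene","top"))
a=cv2.resize(a[130:230,220:353],(399,300),interpolation=cv2.INTER_CUBIC); b=cv2.resize(b[120:270,310:510],(400,300),interpolation=cv2.INTER_CUBIC)
cv2.imwrite("pics/m1.png",np.hstack([a,b]))
```

```text
[ 487.130715   -315.25890424  291.61979027] [-3.14143919e+00 -3.44335808e-05  1.86673661e+00] [-0.24099171  0.31497724 -6.86491616]
```

View pics/m1.png

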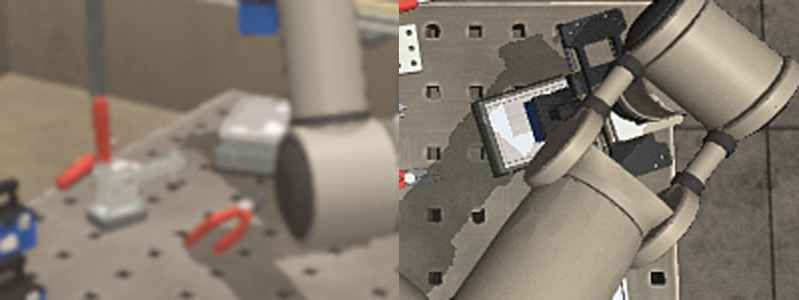

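The scene view shows the clamp and pliers untouched. The top view shows the case hovering over the far pan, aligned with it. Now I'll descend.

Request:
arm_command(gripper=[10,10,10,10,10], dp=[[-0.25,0,0.5],[0,0,1],[0,0,1],[0,0,1],[0,0,1]], twist=[0,0,0,0,0])

```text
time: 13.95
tool_pos: [488.9, -321.4, 177.5]
tcp_rot: [-3.141, -0.0, 1.867]
contact_force: [0.6, 0.1, -7.4]
grip_width: 17.3
finger_force: 30.0
```

Request:
arm_command(gripper=[10,10,10,10,10], dp=[[0,0,0.8],[0,0,0.4],[0,0,0.2],[0,0,0],[0,0,0]], twist=[0,0,0,0,0])

```text
time: 14.58
tool_pos: [489.4, -321.6, 145.0]
tcp_rot: [3.141, 0.001, 1.867]
contact_force: [-0.3, -0.2, -8.4]
grip_width: 17.7
finger_force: 30.0
```

Request:
arm_command(gripper=[10,10,10,10,10], dp=[[0,0,0.15],[0,0,0.15],[0,0,0.1],[0,0,0],[0,0,0]], twist=[0,0,0,0,0])

```text
time: 15.2
tool_pos: [489.1, -321.3, 134.3]
tcp_rot: [3.142, 0.0, 1.867]
contact_force: [-0.6, -1.2, -6.7]
grip_width: 17.8
finger_force: 30.0
```

Request:
arm_command(gripper=[10,10,10,10,10], dp=[[0,0,0.15],[0,0,0.1],[0,0,0],[0,0,0],[0,0,0]], twist=[0,0,0,0,0])

```text
time: 15.82
tool_pos: [489.3, -321.4, 128.3]
tcp_rot: [3.141, 0.001, 1.867]
contact_force: [2.8, -0.0, -3.7]
grip_width: 18.1
finger_force: 30.0
```

Request:
arm_command(gripper=[10,10,10,10,10], dp=[[0,0,0.1],[0,0,0.1],[0,0,0],[0,0,0],[0,0,0]], twist=[0,0,0,0,0])

```text
time: 16.45
tool_pos: [489.3, -321.4, 123.2]
tcp_rot: [3.141, 0.001, 1.867]
contact_force: [2.7, -1.1, -0.2]
grip_width: 17.8
finger_force: 30.0
```

Request:
arm_command(gripper=[10,10,10,10,10], dp=[[0,0.1,0],[0,0,0],[0,0,0],[0,0,0],[0,0,0]], twist=[0,0,0,0,0])

```text
time: 17.08
tool_pos: [491.2, -320.4, 122.9]
tcp_rot: [-3.141, -0.0, 1.867]
contact_force: [-3.4, -1.4, -1.5]
grip_width: 17.6
finger_force: 30.0
```

Run:
```python
from h import *
b=capture("top"); o=get_obs(); print(o["tool_pos"],o["contact_force"],o["moment"])
cv2.imwrite("pics/p2.png",cv2.resize(b[130:240,330:450,::-1],None,fx=5,fy=5,interpolation=cv2.INTER_CUBIC))
```

```text
[ 491.16738458 -320.37759274  122.86759296] [-3.78324809 -0.99880837 -1.1102515 ] [-0.32839581  0.57838027 -0.01673712]
```

View pics/p2.png

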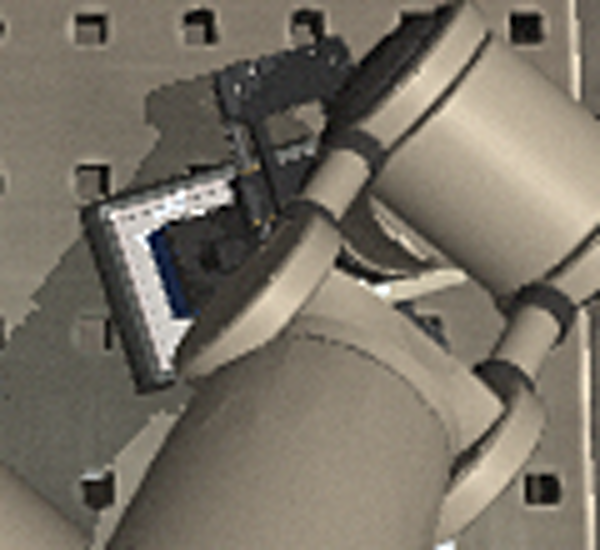

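The case sits well inside the lip on all the visible sides. The side force only flips sign with small shifts, so it's friction. I'll undo half the shift and open gently.

Request:
arm_command(gripper=[10,10,10,18,20], dp=[[0,-0.05,0],[0,0,0],[0,0,0],[0,0,0],[0,0,0]], twist=[0,0,0,0,0])

```text
time: 17.75
tool_pos: [490.3, -321.0, 123.1]
tcp_rot: [-3.142, 0.001, 1.867]
contact_force: [0.2, 0.2, -0.0]
grip_width: 19.8
finger_force: 0.3
```

Request:
arm_command(gripper=[25,35,50,50,50], dp=[[0,0,0],[0,0,0],[0,0,0],[0,0,0],[0,0,0]], twist=[0,0,0,0,0])

```text
time: 18.38
tool_pos: [490.2, -320.9, 123.0]
tcp_rot: [-3.142, 0.0, 1.867]
contact_force: [-0.3, 0.7, 0.6]
grip_width: 49.8
finger_force: 0.0
```

Request:
arm_command(gripper=[50,50,50,50,50], dp=[[0,0,0],[0,0,-0.5],[0,0,-1],[0,0,-1],[0,0,-1]], twist=[0,0,0,0,0])

```text
time: 19.0
tool_pos: [490.3, -320.9, 212.3]
tcp_rot: [3.141, 0.001, 1.867]
contact_force: [0.2, 0.1, -0.6]
grip_width: 50.0
finger_force: 0.0
```

Request:
arm_command(gripper=[50,50,50,50,50], dp=[[0,0,-1],[0,0,-1],[0,0,-1],[-1,0,-0.5],[-1,0,0]], twist=[0,0,0,0,0])

```text
time: 19.62
tool_pos: [505.4, -369.3, 300.9]
tcp_rot: [3.139, 0.004, 1.868]
contact_force: [0.2, -0.0, -0.5]
grip_width: 49.9
finger_force: 0.0
```

Request:
arm_command(gripper=[50,50,50,50,50], dp=[[-1,-1,0],[-1,-1,0],[-1,-1,0],[-1,-1,0],[-1,-1,0]], twist=[0,0,0,0,0])

```text
time: 20.25
tool_pos: [421.1, -525.6, 299.1]
tcp_rot: [3.141, 0.001, 1.867]
contact_force: [0.6, -0.4, 0.0]
grip_width: 50.1
finger_force: 0.0
```

Run:
```python
from h import *
b=capture("top")[:,:,::-1];a=capture("scene")[:,:,::-1]; o=get_obs(); print(o["tool_pos"],o["contact_force"],o["time"])
cv2.imwrite("pics/m3.png",np.hstack([cv2.resize(b[115:265,150:450],(800,400),interpolation=cv2.INTER_CUBIC)[:, :],][:1]))
t=cv2.resize(b[130:240,330:450],(480,440),interpolation=cv2.INTER_CUBIC); s=cv2.resize(a[120:260,190:350],(320,280),interpolation=cv2.INTER_CUBIC)
cv2.imwrite("pics/m3.png",np.hstack([t,cv2.copyMakeBorder(s,0,160,0,0,0)]))
cv2.imwrite("pics/t3.png",b)
```

```text
[ 419.38914208 -527.60886379  298.14352084] [-1.06675566  0.40319654  0.0434457 ] 20.35
```

View pics/m3.png

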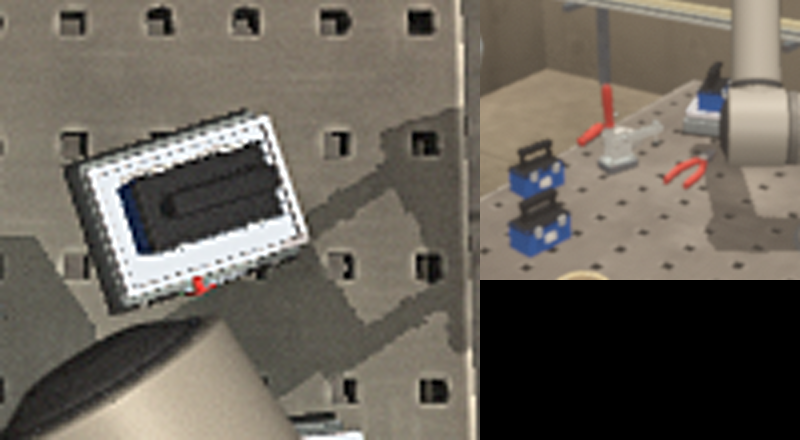

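The case stands square on the far pan inside the lip, with lid corners at about tile (133,183) to (287,213). The two light cases and the bystanders look undisturbed. A quick numeric check, then I'll hand in.

Run:
```python
from h import *
for nm,c,z in (("lid",[(133,183),(268,145),(287,213),(152,250)],106),("pan inner",[(90,178),(262,122),(300,238),(127,296)],55)):
    w=ray("top",np.array(c)/4+(330,130)-.4,z)[:,:2]; print(nm,w.mean(0).round(1),[round(np.hypot(*(w[i]-w[(i+1)%4]))) for i in range(4)])
print(get_obs()["dq"].round(3))
```

```text
lid [ 488.6 -318.7] [105, 53, 105, 52]
pan inner [ 485.5 -321.6] [141, 95, 142, 96]
[ 0.053 -0.021  0.036  0.03  -0.003  0.036]
```

Offset is about 4 mm against the 22 mm allowed. I'll settle the arm and hand in.

Request:
arm_command(gripper=[50,50,50,50,50], dp=[[0,0,0],[0,0,0],[0,0,0],[0,0,0],[0,0,0]], twist=[0,0,0,0,0])

```text
time: 20.98
tool_pos: [422.0, -524.5, 298.1]
tcp_rot: [3.142, 0.0, 1.868]
contact_force: [-0.7, 0.2, -0.6]
grip_width: 49.7
finger_force: 0.0
```

```bash
python3 -c "
from plant import *
print(close_job())"
```

```text
the job is handed in; nothing more can be done
None
```

The full case (the first one hefted, about 6.8 N, so I didn't lift the other two) stands upright on the far scale's pan, about 4 mm off centre with the pan down about 11 mm by force and height readings, and the job was handed in at about 21 s (no verdict was returned).

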